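# Return a jar to the spice carousel, bring the salt to the front and hold the turntable

### The arm

A 7-joint arm with a two-finger parallel gripper is mounted at the origin on a cart in front of the work surface, level with it; the furniture and walls round the work are solid. World frame = base frame: x ahead of the robot, y to its left, z up, the work surface at z = 0. Lengths are in m, angles in rad, forces in N, time in s.
With the tool pointing down it reaches from about 0.4 to 0.875 m from the base axis. Payload 19.3 kg.
Tool frame: the origin (TCP) lies between the finger pads, 19 mm behind the fingertips; this is the grasp point; z points along the fingers, y is the line along which they close (so a half turn about z gives the same grasp; the last joint's range is limited). The gripper opens to 85 mm and grips with 20 to 120 N. Pads are 22 mm wide; open, the fingers measure 114 mm over their backs; the gripper's body (76 mm by 85 mm) begins 54 mm behind the grasp point. The pads swing forward as they close: fully open they stand 13 mm farther back than shut.
Start: joints at [-1.264, 0.521, -0.036, 1.599, 0.021, 1.021, -0.113], TCP at [0.23, 0.581, 0.25] pointing down, gripper open.
Joint ranges: [-2.91, 2.91], [-0.3, 2.13], [-1.5, 1.42], [0.17, 2.43], [-1.26, 4.41], [0.16, 1.93], [-2.52, 2.52]. Speed limits (rad/s): [1.89, 1.89, 2.39, 2.39, 3.01, 3.01, 3.01].

### API

Orientations are given as [roll, pitch, yaw] about the fixed x, y, z axes, in that order (R = Rz(yaw) Ry(pitch) Rx(roll)).
In Python, from workcell import bot gives the robot as it stands.
- The arm moves only by the shell command python3 -m crank 'ROWS' [FORCE]. ROWS is a JSON object of lists of equal length, an entry for each row: "travel": the shift along the world's x, y, z in cm, a list of three; "turn": the turn, a rotation vector about the world's x, y, z in degrees, a list of three; "gripper": the closure, from 0 (fully open) to 1 (shut). A call has exactly 5 rows; each row is the pose to reach, as a shift and turn from the pose commanded when the call began; what a row does not reach only later rows make up. A row lasts 1/10 s, in which the tool goes at most 50 mm and 8.59 degrees, less where a joint would pass 70% of its speed; a pose out of reach is approached as far as the arm can. A call with a gripper value outside its range is refused whole. The fingers move at their own pace and stop on an object; FORCE is the grip in N (left out, the last holds). Time passes only in rows, so rows that repeat a pose let the fingers close, or fill a call up. It gives the time, the measured TCP pose, the force, the opening and the grip force at its end, in the units of the state.
- bot.observe(): the state, without advancing time (a new reading comes with each control period).
- bot.grab_frame(name): name is "scene" or "side" or "wrist"; returns a dict with "pixels" (480x640x3 uint8, red, green, blue), "fx", "fy", "cx", "cy" (pixels), "extrinsics" (4x4, takes a point from world to camera coordinates). Camera axes: x right, y down, z forward; pixel columns grow to the right and rows downward; lengths in m; the calibration is good to about 2 mm. The wrist camera is an equidistant fisheye: a pixel r from the principal point sees the ray r / f radians off the axis. A picture is of the moment at which its call begins. There is no depth.
- bot.job_done(): hands the job in; it is judged then, once.
The state is a dict: "clock": time; "qpos": joint angles; "qd": joint speeds; "joint_efforts": joint torques, N m; "position": TCP position; "tool_rot": TCP orientation; "force": force on the tool from outside, world axes, zero at the start; "moment": the same for the moment, N m; "grip_width": finger opening in m; "finger_force": force on a finger pad.
Only numpy, scipy, OpenCV 4.12 (cv2) and the standard library are available. Lean on these libraries where they do the work, as an engineer would, in place of code of your own. Each camera call takes 0.05 s, during which the arm holds its last target. There are 200 camera calls.

### The job

I am done with the spice jar that stands on the worktop beside the spice carousel: put it back upright in the carousel's one empty wire ring and let it go. Then turn the carousel until the salt shaker stands at the front, centred behind the ledge with the teaspoon. Finish while gripping the wooden handle in the middle and holding the turntable still there, so that I can lift the salt out with one hand; every jar stays upright in its ring, and the teaspoon, the pinch bowl and the pepper mill stay where they are.

Things in the scene. Friction and masses are not known exactly. Their poses are not given: they have to be found in the camera images.
- stand: The carousel's fixed stand: wooden board 295 x 236 mm, 20 mm high. Origin on the worktop under the turntable's axis; its -x axis is its FRONT, where the board reaches 175 mm from the axis and carries a low-lipped ledge with a teaspoon on it. On the other sides it reaches 118 to 120 mm.
- front (a point): The front place: point on the turntable's top surface (40 mm above the worktop), 80 mm from the axis straight towards the ledge (stand frame (-80, 0, 40) mm). A jar whose ring is here is at the front.
- turntable (a joint): Turntable: wooden disc, 228 mm diameter, top 40 mm above the worktop, with five wire rings 72 degrees apart, centres 80 mm from the axis. Value: its angle about the vertical axis, rad, counter-clockwise from above positive, 0 at the start, no stops. Greased bearing, light friction (0.03 N m plus 0.04 N m per rad/s): easily pushed round, stays where left.
- empty_ring (a point): Middle of the empty ring's place, on the disc's top (40 mm above the worktop); turns with the turntable and has its axes: z up, this place on the -x side, 80 mm from the axis. Each ring is of 4 mm wire, 49 mm clear inside, lying 35 mm above the disc, open above; a jar stands on the disc inside it.
- handle: The turntable's handle: an upright wooden bar on a steel post in the middle, 18 mm thick (own x), 60 mm long (own y), 36 mm high; origin at its centre, on the axis, 136 mm above the worktop (top at 154 mm). Fixed to the turntable and turns with it.
- spice_jar: The spice jar to be put back: round glass jar with a red screw cap: body 42 mm diameter up to 85 mm, above that the cap, 45 mm diameter; 106 mm high, about 0.11 kg, standing on the worktop to the right of the carousel. Origin at the centre of its underside, z up.
- salt_shaker: Salt shaker: round clear glass with a grey metal dome top, 44 mm diameter, 90 mm high (shorter than the jars), standing in one of the five rings. Origin at the centre of its underside.
- spice_jar_b: A spice jar in the carousel, 45 mm diameter, 106 mm high, red cap; stays in its ring. Origin at the centre of its underside.
- spice_jar_c: Another such spice jar in the carousel; stays in its ring.
- spice_jar_d: Another such spice jar in the carousel; stays in its ring.
- teaspoon: Steel teaspoon, 130 x 26 x 11 mm, lying on the stand's front ledge; leave it alone.
- pinch_bowl: Small speckled bowl, 60 mm diameter, 32 mm high, on the worktop to the left of the carousel; leave it alone.
- pepper_mill: Turned wooden pepper mill, 58 mm diameter, 170 mm high, on the worktop to the left of the carousel; leave it alone.
Mind the look-alikes: they are no part of the job. Leave any yellow look-alike of the spice_jar_d alone.

How it is judged:
By the outcome, as a careful person would: the job done as asked, in the order asked, and still so for the second after the job is handed in, while the arm keeps its last pose, push and grip.
It also fails if it takes over 72 s, if anything falls off the work surface, if the arm or the gripper's body presses on something with over 40 N, if the wrist force passes 120 N, or if a joint passes its speed limit or range.

## Working session

There is one attempt and no reset: what is moved stays moved. The work goes in short steps, Python scripts to look and compute and a shell command to move; the robot and the scene stay as the last step left them, time stands still between calls to the robot, and variables do not carry over. Pictures are saved under pics/ and viewed, at most 10 in all, crops included, and the job is handed in when it is done.

```bash
mkdir -p pics; ls; python3 - <<'E'
from workcell import bot
import cv2,numpy as np,json
for n in ["scene","side","wrist"]:
    f=bot.grab_frame(n)
    cv2.imwrite(f"pics/{n}0.png",f["pixels"][:,:,::-1])
    print(n,f["fx"],f["fy"],f["cx"],f["cy"],np.round(f["extrinsics"],4).tolist())
s=bot.observe();print({k:np.round(v,3).tolist() for k,v in s.items()})
E
```

```text
pics
scene 479.83929652547073 479.83929652547073 316.9169215352375 235.941620331767 [[0.6801, -0.733, 0.0124, -0.3002], [-0.5283, -0.5017, -0.685, 0.4137], [0.5083, 0.4593, -0.7285, 0.7716], [0.0, 0.0, 0.0, 1.0]]
side 601.1155462712278 601.1155462712278 313.9465860741451 229.50181191648642 [[-0.2183, -0.9757, 0.0165, 0.2203], [-0.6333, 0.1287, -0.7631, 0.4257], [0.7425, -0.1771, -0.646, 1.2489], [0.0, 0.0, 0.0, 1.0]]
wrist 371.64829954431775 371.64829954431775 313.195531023747 242.57100920931987 [[0.3688, 0.9295, -0.0013, -0.6234], [0.889, -0.3523, 0.2923, -0.0377], [0.2713, -0.109, -0.9563, 0.3811], [0.0, 0.0, 0.0, 1.0]]
{'clock': 0.15, 'qpos': [-1.264, 0.522, -0.036, 1.6, 0.021, 1.021, -0.113], 'qd': [-0.0, -0.001, -0.0, -0.001, -0.001, 0.001, 0.0], 'joint_efforts': [0.003, -92.739, 1.981, -37.006, 0.018, 0.006, -0.0], 'position': [0.23, 0.581, 0.25], 'tool_rot': [-3.141, 0.0, 2.765], 'force': [-0.745, 0.868, 0.742], 'moment': [0.036, 0.022, 0.012], 'finger_force': 0.0, 'grip_width': 0.085}
```

View pics/scene0.png

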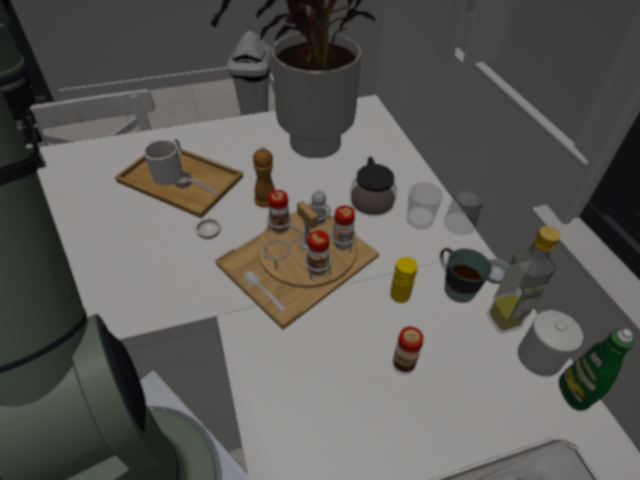

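View pics/side0.png

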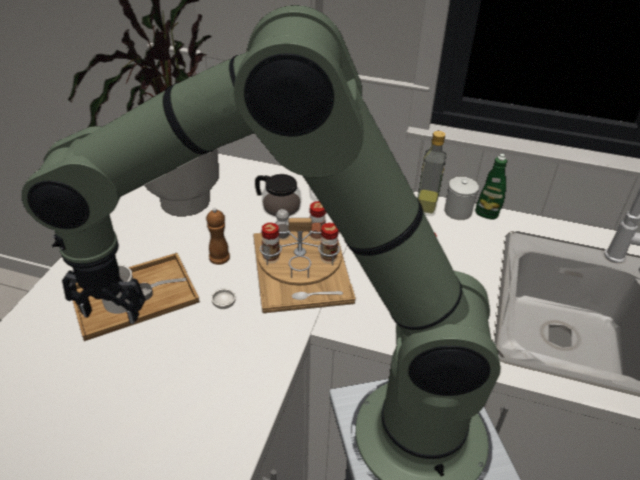

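The scene picture shows the loose red-capped jar at about (408,348), a yellow look-alike at (403,280) and the empty ring at (277,250). The salt is at (320,203) and the handle at (308,213). In the side picture the arm hides the loose jar, and the empty ring is at (300,265).

```bash
python3 - <<'E'
import cv2
a=cv2.imread("pics/scene0.png")[175:375,210:430]; cv2.imwrite("pics/sc1.png",cv2.resize(a,None,fx=3,fy=3,interpolation=cv2.INTER_CUBIC))
a=cv2.imread("pics/side0.png")[195:315,240:370]; cv2.imwrite("pics/sd1.png",cv2.resize(a,None,fx=5,fy=5,interpolation=cv2.INTER_CUBIC))
E
```

```text
(no output)
```

View pics/sc1.png

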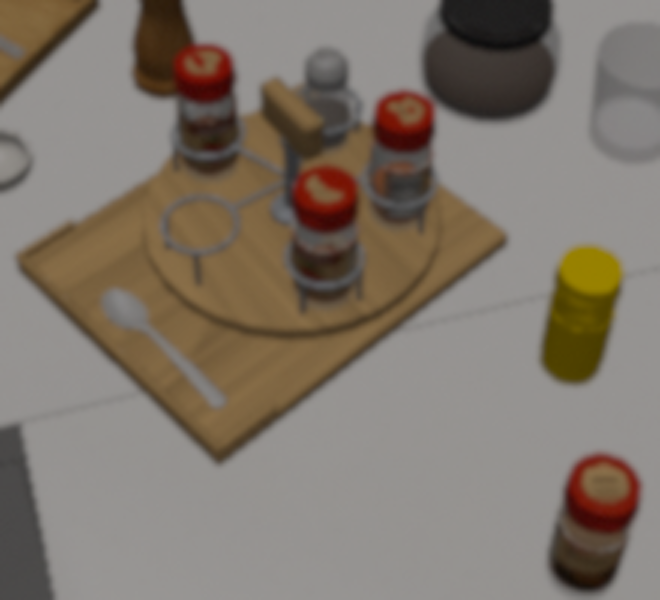

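View pics/sd1.png

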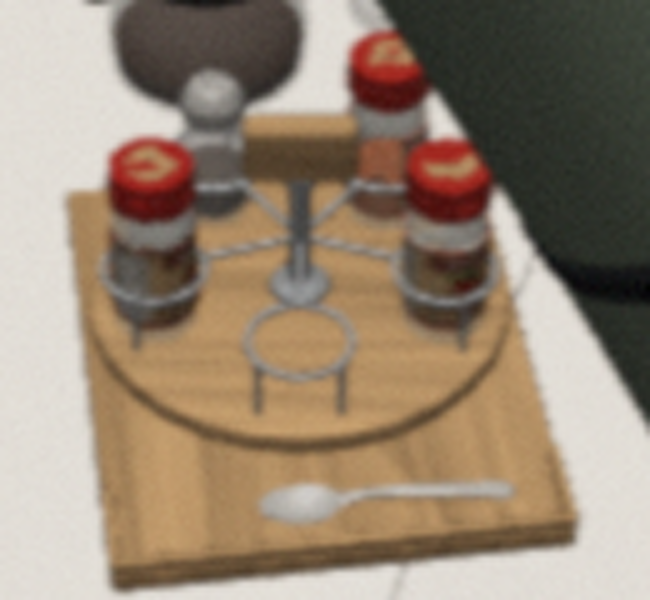

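Enlarged, the ring centre is at scene crop (201,224) and side crop (300,341). The handle top is at (291,106) and (300,121), the salt dome at (326,65) and (212,90), and the loose jar's cap at scene crop (604,484).

```bash
cat > h.py <<'E'
import numpy as np
from scipy.optimize import least_squares
def ray(f,u,v):
    E=np.array(f["extrinsics"]);R=E[:3,:3];t=E[:3,3]
    x,y=(u-f["cx"])/f["fx"],(v-f["cy"])/f["fy"]
    if f.get("fish"):
        r=np.hypot(x,y); d=np.array([np.sin(r)*x/r,np.sin(r)*y/r,np.cos(r)])
    else: d=np.array([x,y,1.])
    d=R.T@d; return -R.T@t,d/np.linalg.norm(d)
def tri(rs):
    A=sum(np.eye(3)-np.outer(d,d) for c,d in rs); b=sum((np.eye(3)-np.outer(d,d))@c for c,d in rs)
    p=np.linalg.solve(A,b); return p,max(np.linalg.norm((np.eye(3)-np.outer(d,d))@(p-c)) for c,d in rs)
def atz(r,z): c,d=r; return c+d*(z-c[2])/d[2]
def frame(bot,n):
    f=bot.grab_frame(n); f["fish"]=n=="wrist"; return f
E
python3 - <<'E'
from workcell import bot
from h import *
S=frame(bot,"scene");D=frame(bot,"side")
s=lambda u,v:ray(S,210+u/3,175+v/3); d=lambda u,v:ray(D,240+u/5,195+v/5)
P={}
for n,a,b in [("ring",(201,224),(300,341)),("handle",(291,106),(300,121)),("jL",(204,60),(152,158)),("jR",(327,187),(448,156)),("jBR",(405,110),(388,50)),("salt",(326,53),(212,74)),("frontL",(20,262),(112,580)),("frontR",(220,458),(577,530)),]:
    p,e=tri([s(*a),d(*b)]);P[n]=p;print(n,np.round(p,4),round(e,4))
print("jar",atz(s(604,484),.106),atz(s(586,568),0.0), "seen top z?")
print("yellow top",atz(s(591,268),.09))
print("bowl ",atz(ray(S,208,227),.03),"mill",atz(ray(S,263,155),.17))
c=P["handle"][:2]
for n in ["ring","jL","jR","jBR","salt"]:
    q=P[n][:2]-c;print(n,np.hypot(*q),np.degrees(np.arctan2(q[1],q[0])))
m=(P["frontL"]+P["frontR"])/2;q=m[:2]-c;print("front",np.hypot(*q),np.degrees(np.arctan2(q[1],q[0])))
E
```

```text
ring [0.4815 0.1562 0.0734] 0.0011
handle [0.5587 0.1395 0.1511] 0.0011
jL [0.5497 0.2186 0.1489] 0.0006
jR [0.5211 0.0706 0.1474] 0.0008
jBR [0.6133 0.0809 0.1472] 0.0005
salt [0.6311 0.173  0.1321] 0.0
frontL [0.3962 0.2689 0.0118] 0.0016
frontR [0.3786 0.0349 0.0145] 0.0009
jar [ 0.48492318 -0.18724487  0.106     ] [ 0.49011163 -0.18945932  0.        ] seen top z?
yellow top [ 0.62928817 -0.07771048  0.09      ]
bowl  [0.44522888 0.35713472 0.03      ] mill [0.60648843 0.32555556 0.17      ]
ring 0.07896565856438602 167.78039878433108
jL 0.07957378221194739 96.50568958759705
jR 0.07855397079443303 -118.58251300086489
jBR 0.0800830220041968 -47.02757489691602
salt 0.07979363102722964 24.771469736830532
front 0.17170832993670354 175.8774713452487
```

```bash
python3 -m crank '{"travel":[[2.8,-4,0.4],[5.6,-8,0.8],[8.4,-12,1.2],[11.2,-16,1.6],[14,-20,2]],"turn":[[0,0,-8],[0,0,-16],[0,0,-24],[0,0,-32],[0,0,-40]],"gripper":[0,0,0,0,0]}'; python3 -m crank '{"travel":[[2.4,-4.2,0],[4.8,-8.4,0],[7,-12.6,0],[8.5,-17,0],[9.5,-21.5,0]],"turn":[[0,0,-8],[0,0,-16],[0,0,-24],[0,0,-32],[0,0,-40]],"gripper":[0,0,0,0,0]}'
```

```text
clock: 0.75
position: [0.3708, 0.3794, 0.2703]
tool_rot: [3.141, -0.0, 2.061]
force: [0.5, 1.3, -0.8]
grip_width: 0.0854
finger_force: 0.0
clock: 1.25
position: [0.4657, 0.1643, 0.2701]
tool_rot: [3.141, -0.0, 1.362]
force: [0.5, 0.6, 0.0]
grip_width: 0.0854
finger_force: 0.0
```

```bash
python3 -m crank '{"travel":[[0.2,-4.5,0],[0.4,-9,0],[0.6,-13.5,0],[0.8,-18,0],[1,-22.5,0]],"turn":[[0,0,0],[0,0,0],[0,0,0],[0,0,0],[0,0,0]],"gripper":[0,0,0,0,0]}'; python3 - <<'E'
from workcell import bot
from h import *
import cv2
im=[]
for n in ["wrist","side","scene"]:
    f=frame(bot,n); cv2.imwrite(f"pics/{n}2.png",f["pixels"][:,:,::-1])
    np.save(f"pics/{n}2.npy",{k:v for k,v in f.items() if k!="pixels"},allow_pickle=True)
    im.append(cv2.resize(f["pixels"][:,:,::-1],None,fx=.6,fy=.6))
cv2.imwrite("pics/m2.png",np.hstack([cv2.imread("pics/wrist2.png")[::1],][:1]+[]))
a=cv2.imread("pics/wrist2.png");b=cv2.imread("pics/side2.png")
cv2.imwrite("pics/m2.png",np.vstack([np.hstack([cv2.resize(a,(400,300)),cv2.resize(b,(400,300))])]))
E
```

```text
clock: 1.75
position: [0.4748, -0.0606, 0.2702]
tool_rot: [3.141, -0.0, 1.369]
force: [1.3, 0.6, 0.5]
grip_width: 0.0853
finger_force: 0.0
```

View pics/m2.png

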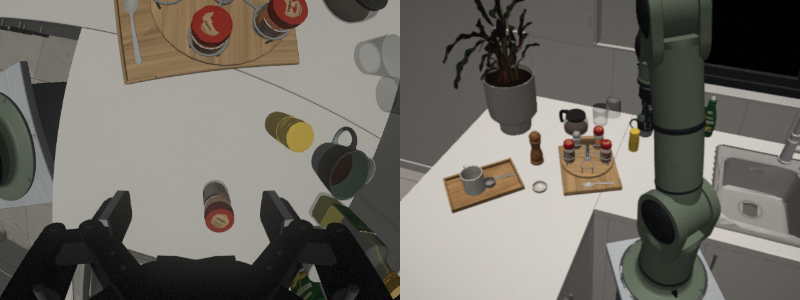

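The wrist half shows the jar's cap at about (350,350) in full pixels, between the fingers; in the side half the jar is still hidden by the arm. I will enlarge the wrist crop.

```bash
python3 - <<'E'
import cv2
a=cv2.imread("pics/wrist2.png")[270:390,290:410]; cv2.imwrite("pics/w3.png",cv2.resize(a,None,fx=5,fy=5,interpolation=cv2.INTER_CUBIC))
E
```

```text
(no output)
```

View pics/w3.png

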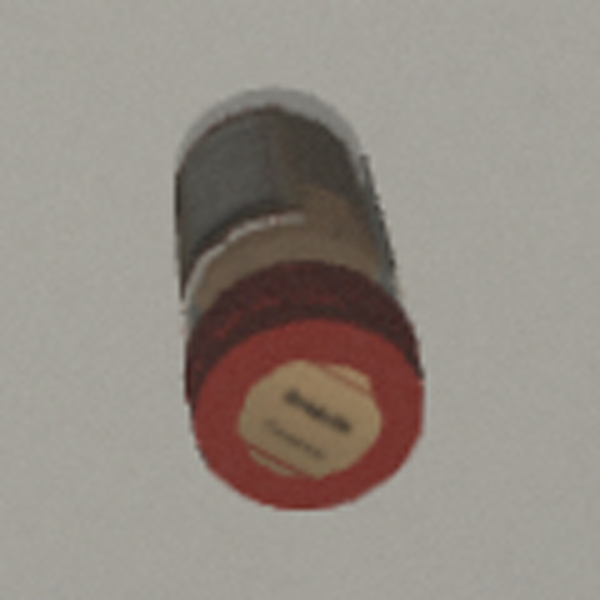

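The cap's top centre is at crop (308,415), i.e. wrist pixel (351.6,353). I will triangulate it with the scene view and refine the carousel fit at the same time.

```bash
python3 - <<'E'
from h import *
W=np.load("pics/wrist2.npy",allow_pickle=True).item();S=np.load("pics/scene2.npy",allow_pickle=True).item()
w=ray(W,290+308/5,270+415/5)
s=ray(S,210+604/3,175+484/3)
print(tri([w,s]),atz(w,.106),atz(s,.106))
P=dict(ring=(.4815,.1562),jL=(.5497,.2186),jR=(.5211,.0706),jBR=(.6133,.0809),salt=(.6311,.1730))
off=dict(ring=0,jL=-72,jR=72,jBR=144,salt=-144)
def m(x): return np.array([[x[0]+.08*np.cos(x[2]+np.radians(o)),x[1]+.08*np.sin(x[2]+np.radians(o))] for o in off.values()])
r=least_squares(lambda x:(m(x)-np.array(list(P.values()))).ravel(),[.558,.14,2.94])
print(r.x,np.degrees(r.x[2]),np.round(r.fun*1e3,1),m(r.x)[[0,4]])
E
```

```text
(array([ 0.48470953, -0.1872445 ,  0.10618423]), np.float64(0.00010200276948167536)) [ 0.48462793 -0.18729332  0.106     ] [ 0.48492318 -0.18724487  0.106     ]
[0.55934   0.13986   2.9442617] 168.69376917751717 [-0.6 -0.7  0.3  0.7 -0.9 -0.5  0.3  0.2  0.9  0.3] [[0.48089253 0.15554422]
 [0.63202429 0.17328146]]
```

```bash
python3 -m crank '{"travel":[[0.4,-4.2,0],[0.7,-8.5,0],[1,-12.7,0],[1,-12.7,-4],[1,-12.7,-8]],"turn":[[0,0,0],[0,0,0],[0,0,0],[0,0,0],[0,0,0]],"gripper":[0,0,0,0,0]}' 40; python3 -m crank '{"travel":[[0,0,-3.2],[0,0,-6.4],[0,0,-9.5],[0,0,-9.5],[0,0,-9.5]],"turn":[[0,0,0],[0,0,0],[0,0,0],[0,0,0],[0,0,0]],"gripper":[0,0,0,0.15,0.3]}'
```

```text
clock: 2.4
position: [0.4856, -0.1861, 0.1894]
tool_rot: [3.139, -0.0, 1.368]
force: [1.6, 0.8, -0.6]
grip_width: 0.0854
finger_force: 0.0
clock: 2.9
position: [0.4852, -0.1855, 0.0955]
tool_rot: [-3.141, -0.0, 1.369]
force: [0.1, -0.7, 0.2]
grip_width: 0.0605
finger_force: 0.0
```

```bash
python3 -m crank '{"travel":[[0,-0.15,0],[0,-0.15,0],[0,-0.15,0],[0,-0.15,0],[0,-0.15,0]],"turn":[[0,0,0],[0,0,0],[0,0,0],[0,0,0],[0,0,0]],"gripper":[0.35,0.4,0.45,0.5,0.6]}' 40;python3 -m crank '{"travel":[[0,0,0],[0,0,0],[0,0,0],[0,0,0],[0,0,0]],"turn":[[0,0,0],[0,0,0],[0,0,0],[0,0,0],[0,0,0]],"gripper":[0.7,0.8,0.8,0.8,0.8]}' 40
```

```text
clock: 3.4
position: [0.4855, -0.1875, 0.096]
tool_rot: [3.14, -0.0, 1.368]
force: [-1.6, 1.6, 13.9]
grip_width: 0.0433
finger_force: 38.5
clock: 3.9
position: [0.4855, -0.1875, 0.096]
tool_rot: [3.14, -0.0, 1.368]
force: [-2.0, 2.2, 14.1]
grip_width: 0.0432
finger_force: 38.5
```

```bash
python3 -m crank '{"travel":[[0,0,2],[0,0,6],[0,0,10.5],[0,1,15],[0,4,18]],"turn":[[0,0,0],[0,0,0],[0,0,0],[0,0,0],[0,0,0]],"gripper":[0.8,0.8,0.8,0.8,0.8]}' 40;python3 -m crank '{"travel":[[0,4.5,0],[0,9,0],[0,13.5,0],[0,18,0],[0,22,0]],"turn":[[0,0,0],[0,0,0],[0,0,0],[0,0,0],[0,0,0]],"gripper":[0.8,0.8,0.8,0.8,0.8]}' 40;python3 -m crank '{"travel":[[-0.1,3.5,0],[-0.3,6,0],[-0.5,8.3,0],[-0.5,8.3,0],[-0.5,8.3,0]],"turn":[[0,0,0],[0,0,0],[0,0,0],[0,0,0],[0,0,0]],"gripper":[0.8,0.8,0.8,0.8,0.8]}' 40
python3 - <<'E'
from workcell import bot
from h import *
import cv2
C=[]
for n,(x,y) in {"scene":(190,110),"side":(220,120)}.items():
    f=frame(bot,n); np.save(f"pics/{n}4.npy",{k:v for k,v in f.items() if k!="pixels"},allow_pickle=True)
    cv2.imwrite(f"pics/{n}4.png",f["pixels"][:,:,::-1])
    C.append(cv2.resize(f["pixels"][y:y+200,x:x+130,::-1],None,fx=3,fy=3,interpolation=cv2.INTER_CUBIC))
cv2.imwrite("pics/m4.png",np.hstack(C))
E
```

```text
clock: 4.4
position: [0.485, -0.1493, 0.2782]
tool_rot: [3.138, 0.001, 1.365]
force: [0.8, 1.5, -1.4]
grip_width: 0.0434
finger_force: 41.2
clock: 4.9
position: [0.4845, 0.0749, 0.2755]
tool_rot: [3.141, -0.001, 1.369]
force: [1.1, -0.7, -1.6]
grip_width: 0.0434
finger_force: 41.2
clock: 5.4
position: [0.4798, 0.1556, 0.2752]
tool_rot: [3.142, 0.0, 1.369]
force: [0.5, -1.1, -0.5]
grip_width: 0.0435
finger_force: 41.2
```

View pics/m4.png

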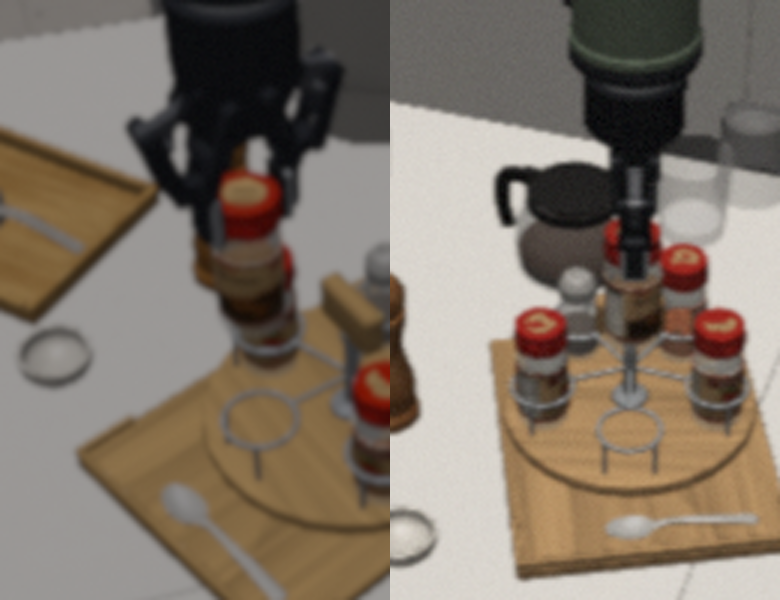

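The jar hangs upright: cap top centre at scene (272.3,173), cap and body centred on side column about 301.2. The ring below it is centred on side crop (630,430).

```bash
python3 - <<'E'
from h import *
S=np.load("pics/scene4.npy",allow_pickle=True).item();D=np.load("pics/side4.npy",allow_pickle=True).item()
s=ray(S,190+248/3,110+189/3);print("scene@top",atz(s,.285))
def proj(f,p):
    q=np.array(f["extrinsics"])@np.r_[p,1];return q[0]/q[2]*f["fx"]+f["cx"],q[1]/q[2]*f["fy"]+f["cy"]
for dz in(.285,.179):
  for p in [(.479,.1556,dz),(.4809,.1556,dz)]: print(p,[(round((proj(S,p)[0]-190)*3),round((proj(S,p)[1]-110)*3)),(round((proj(D,p)[0]-220)*3+390),round((proj(D,p)[1]-120)*3))])
p=(.4809,.1555,.075);print("ring",(proj(S,p)[0]-190)*3,(proj(S,p)[1]-110)*3,(proj(D,p)[0]-220)*3+390,(proj(D,p)[1]-120)*3)
print(tri([ray(S,190+261/3,110+419/3),ray(D,220+(630-390)/3,120+430/3)]))
E
```

```text
scene@top [0.4845261  0.15581823 0.285     ]
(0.479, 0.1556, 0.285) [(242, 193), (631, 231)]
(0.4809, 0.1556, 0.285) [(244, 192), (631, 230)]
(0.479, 0.1556, 0.179) [(251, 318), (631, 336)]
(0.4809, 0.1556, 0.179) [(253, 316), (630, 334)]
ring 260.665795002449 419.98733237237036 630.3960181634868 427.44751783407355
(array([0.48150979, 0.15632066, 0.07311019]), np.float64(0.0012402325449053))
```

```bash
python3 -m crank '{"travel":[[0.1,0,-3],[0.1,0,-6],[0.1,0,-8.8],[0.1,0,-8.8],[0.1,0,-8.8]],"turn":[[0,0,0],[0,0,0],[0,0,0],[0,0,0],[0,0,0]],"gripper":[0.8,0.8,0.8,0.8,0.8]}' 40
python3 - <<'E'
from workcell import bot
from h import *
import cv2
C=[]
for n,(x,y) in {"scene":(235,180),"side":(260,200)}.items():
    f=frame(bot,n); np.save(f"pics/{n}5.npy",{k:v for k,v in f.items() if k!="pixels"},allow_pickle=True)
    cv2.imwrite(f"pics/{n}5.png",f["pixels"][:,:,::-1])
    C.append(cv2.resize(f["pixels"][y:y+90,x:x+80,::-1],None,fx=5,fy=5,interpolation=cv2.INTER_CUBIC))
cv2.imwrite("pics/m5.png",np.hstack(C))
E
```

```text
clock: 6.0
position: [0.4813, 0.1549, 0.1877]
tool_rot: [-3.142, 0.0, 1.367]
force: [-0.1, 0.3, -0.7]
grip_width: 0.0434
finger_force: 41.2
```

View pics/m5.png

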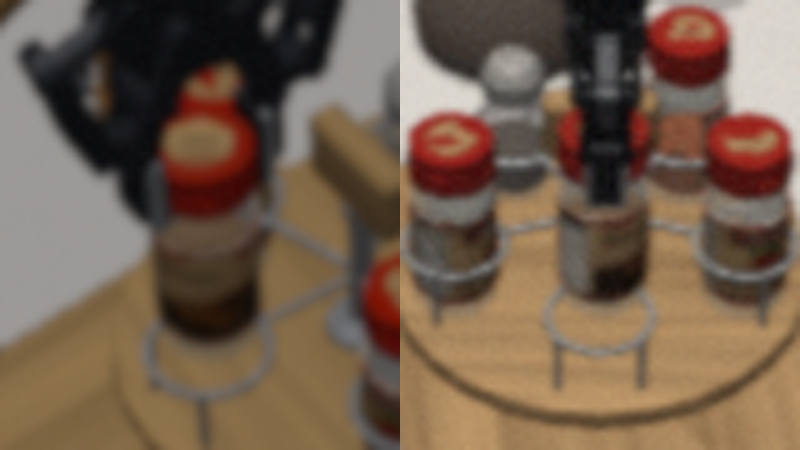

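Just above the ring, jar and ring are centred: columns 602 against 600 in the side half, 209 against 209 in the scene half. Lowering.

```bash
python3 -m crank '{"travel":[[0,0.05,-1],[0,0.05,-2],[0,0.05,-3],[0,0.05,-3.8],[0,0.05,-4.6]],"turn":[[0,0,0],[0,0,0],[0,0,0],[0,0,0],[0,0,0]],"gripper":[0.8,0.8,0.8,0.8,0.8]}' 40;  python3 -m crank '{"travel":[[0,0,-0.2],[0,0,-0.4],[0,0,-0.4],[0,0,-0.4],[0,0,-0.4]],"turn":[[0,0,0],[0,0,0],[0,0,0],[0,0,0],[0,0,0]],"gripper":[0.8,0.8,0.8,0.8,0.8]}' 40
```

```text
clock: 6.6
position: [0.4808, 0.1561, 0.1401]
tool_rot: [-3.141, 0.0, 1.368]
force: [0.4, -0.2, -1.2]
grip_width: 0.0432
finger_force: 41.2
clock: 7.1
position: [0.4811, 0.1562, 0.1373]
tool_rot: [3.141, -0.0, 1.369]
force: [-1.6, 1.4, -1.5]
grip_width: 0.0431
finger_force: 41.2
```

```bash
python3 -m crank '{"travel":[[0,0,-0.1],[0,0,-0.15],[0,0,-0.2],[0,0,-0.2],[0,0,-0.2]],"turn":[[0,0,0],[0,0,0],[0,0,0],[0,0,0],[0,0,0]],"gripper":[0.8,0.8,0.8,0.8,0.8]}' 40
```

```text
clock: 7.6
position: [0.4813, 0.1565, 0.1359]
tool_rot: [3.141, -0.001, 1.368]
force: [-4.7, -0.2, 21.4]
grip_width: 0.0436
finger_force: 43.4
```

```bash
python3 -m crank '{"travel":[[0,0,0],[0,0,0],[0,0,0],[0,0,0],[0,0,0]],"turn":[[0,0,0],[0,0,0],[0,0,0],[0,0,0],[0,0,0]],"gripper":[0.47,0.43,0.38,0.3,0.25]}' 20;  python3 -m crank '{"travel":[[0,0,1],[0,0,3],[0,0,6],[0,0,9],[0,0,11]],"turn":[[0,0,0],[0,0,0],[0,0,0],[0,0,0],[0,0,0]],"gripper":[0.25,0.25,0.25,0.25,0.25]}'
python3 - <<'E'
from workcell import bot
from h import *
import cv2
C=[]
for n,(x,y) in {"scene":(225,165),"side":(245,180)}.items():
    f=frame(bot,n)
    cv2.imwrite(f"pics/{n}6.png",f["pixels"][:,:,::-1])
    C.append(cv2.resize(f["pixels"][y:y+130,x:x+130,::-1],None,fx=3,fy=3,interpolation=cv2.INTER_CUBIC))
cv2.imwrite("pics/m6.png",np.hstack(C))
E
```

```text
clock: 8.1
position: [0.481, 0.1561, 0.1349]
tool_rot: [-3.142, 0.0, 1.368]
force: [-0.5, 0.4, -0.1]
grip_width: 0.0642
finger_force: 0.0
clock: 8.6
position: [0.4814, 0.156, 0.2476]
tool_rot: [3.14, -0.001, 1.368]
force: [-0.1, 0.2, -0.5]
grip_width: 0.064
finger_force: 0.0
```

View pics/m6.png

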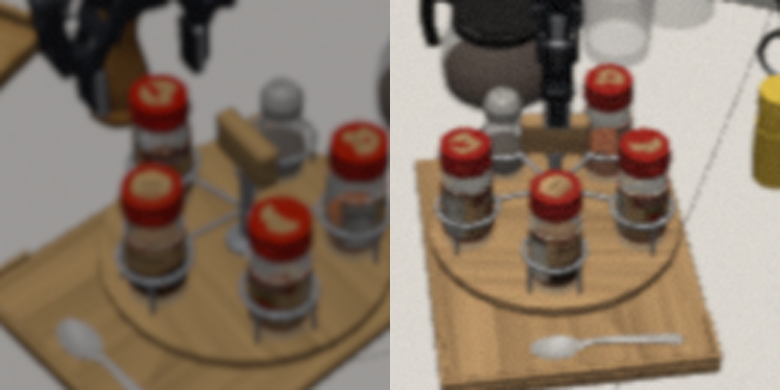

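The picture shows the jar upright in the front ring, with the other jars and the teaspoon unchanged. Next is the handle.

```bash
python3 -m crank '{"travel":[[4,-0.8,0],[7.8,-1.6,0],[7.8,-1.6,-2],[7.8,-1.6,-5],[7.8,-1.6,-8]],"turn":[[0,0,0],[0,0,0],[0,0,0],[0,0,0],[0,0,0]],"gripper":[0.4,0.4,0.4,0.4,0.4]}' 20;  python3 -m crank '{"travel":[[0,0,-1.3],[0,0,-2.6],[0,0,-2.6],[0,0,-2.6],[0,0,-2.6]],"turn":[[0,0,0],[0,0,0],[0,0,0],[0,0,0],[0,0,0]],"gripper":[0.4,0.4,0.4,0.4,0.4]}'
```

```text
clock: 9.2
position: [0.5589, 0.1399, 0.1639]
tool_rot: [3.142, 0.0, 1.368]
force: [1.0, 0.1, 0.6]
grip_width: 0.0513
finger_force: 0.0
clock: 9.7
position: [0.5595, 0.1403, 0.1401]
tool_rot: [3.14, -0.001, 1.368]
force: [-0.5, 0.5, 0.2]
grip_width: 0.0512
finger_force: 0.0
```

```bash
python3 -m crank '{"travel":[[0,0,0],[0,0,0],[0,0,0],[0,0,0],[0,0,0]],"turn":[[0,0,0],[0,0,0],[0,0,0],[0,0,0],[0,0,0]],"gripper":[0.5,0.6,0.7,0.8,0.9]}' 20; python3 -m crank '{"travel":[[0,0,0],[0,0,0],[0,0,0],[0,0,0],[0,0,0]],"turn":[[0,0,0],[0,0,0],[0,0,0],[0,0,0],[0,0,0]],"gripper":[1,1,1,1,1]}' 30; python3 -c "
from workcell import bot
print(bot.observe()['qpos'],bot.observe()['moment'])"
```

```text
clock: 10.2
position: [0.5588, 0.1402, 0.1392]
tool_rot: [-3.141, -0.0, 1.369]
force: [-2.5, 0.1, 6.1]
grip_width: 0.0178
finger_force: 20.2
clock: 10.7
position: [0.5588, 0.1402, 0.1393]
tool_rot: [-3.141, -0.0, 1.369]
force: [-3.2, 0.1, 6.2]
grip_width: 0.0176
finger_force: 30.3
[-0.60482486  0.61972731  0.36810422  1.84027649 -0.31584598  0.73942626
 -0.26586578] [ 0.0305227   0.65480808 -0.00071606]
```

```bash
python3 -m crank '{"travel":[[0,0,0],[0,0,0],[0,0,0],[0,0,0],[0,0,0]],"turn":[[0,0,4],[0,0,11],[0,0,18],[0,0,25],[0,0,30]],"gripper":[1,1,1,1,1]}' 30; python3 -c "
from workcell import bot
print(bot.observe()['qpos'],bot.observe()['moment'])"
```

```text
clock: 11.2
position: [0.5598, 0.1403, 0.1393]
tool_rot: [3.14, 0.0, 1.897]
force: [5.2, 1.4, -2.7]
grip_width: 0.0176
finger_force: 29.6
[-0.50523666  0.59943604  0.22299207  1.83412894 -0.18869916  0.72669596
  0.14757217] [ 0.24183997 -1.00805167 -0.1184212 ]
```

```bash
python3 -m crank '{"travel":[[0,0,0],[0,0,0],[0,0,0],[0,0,0],[0,0,0]],"turn":[[0,0,8],[0,0,16],[0,0,24],[0,0,32],[0,0,40]],"gripper":[1,1,1,1,1]}' 30; python3 -m crank '{"travel":[[0,0,0],[0,0,0],[0,0,0],[0,0,0],[0,0,0]],"turn":[[0,0,8],[0,0,16],[0,0,24],[0,0,32],[0,0,40]],"gripper":[1,1,1,1,1]}' 30; python3 -c "
from workcell import bot
print(bot.observe()['qpos'],bot.observe()['moment'])"
```

```text
clock: 11.7
position: [0.5608, 0.1411, 0.1393]
tool_rot: [3.138, 0.003, 2.596]
force: [14.6, 6.5, -11.8]
grip_width: 0.0175
finger_force: 29.5
clock: 12.2
position: [0.5611, 0.1424, 0.1393]
tool_rot: [3.139, 0.005, -2.988]
force: [17.7, 14.3, -16.3]
grip_width: 0.0179
finger_force: 29.6
[-0.23843846  0.58853224 -0.15711022  1.81749316  0.12695922  0.7394523
  1.26139001] [ 2.63570802 -3.03784561 -0.09677939]
```

```bash
python3 -m crank '{"travel":[[0.1,0.1,-0.03],[0.2,0.2,-0.05],[0.2,0.2,-0.08],[0.2,0.2,-0.08],[0.2,0.2,-0.08]],"turn":[[0,0,3],[0,0,7],[0,0,12],[0,0,17],[0,0,20]],"gripper":[1,1,1,1,1]}' 30; python3 -c "
from workcell import bot
print(bot.observe()['qpos'],bot.observe()['moment'])"
```

```text
clock: 12.7
position: [0.561, 0.1431, 0.1392]
tool_rot: [3.141, 0.001, -2.642]
force: [-7.6, 4.9, 17.1]
grip_width: 0.0176
finger_force: 34.6
[-0.17582831  0.59642034 -0.24830426  1.80997251  0.20095671  0.75861296
  1.54138579] [ 0.66838843  1.42926939 -0.11488661]
```

```bash
python3 -m crank '{"travel":[[-0.03,0.02,0.02],[-0.05,0.05,0.04],[-0.05,0.05,0.04],[-0.05,0.05,0.04],[-0.05,0.05,0.04]],"turn":[[0,0,5],[0,0,11],[0,0,16],[0,0,20],[0,0,21]],"gripper":[1,1,1,1,1]}' 30; python3 -m crank '{"travel":[[0,0,0],[0,0,0],[0,0,0],[0,0,0],[0,0,0]],"turn":[[0,0,0],[0,0,0],[0,0,0],[0,0,0],[0,0,0]],"gripper":[1,1,1,1,1]}' 30;
python3 - <<'E'
from workcell import bot
from h import *
import cv2
C=[]
for n,(x,y) in {"scene":(210,165),"side":(240,180)}.items():
    f=frame(bot,n)
    np.save(f"pics/{n}7.npy",{k:v for k,v in f.items() if k!="pixels"},allow_pickle=True)
    cv2.imwrite(f"pics/{n}7.png",f["pixels"][:,:,::-1])
    C.append(cv2.resize(f["pixels"][y:y+140,x:x+133,::-1],None,fx=3,fy=3,interpolation=cv2.INTER_CUBIC))
cv2.imwrite("pics/m7.png",np.hstack(C))
print(bot.observe()["qpos"],bot.observe()["moment"])
E
```

```text
clock: 13.2
position: [0.5605, 0.1437, 0.1393]
tool_rot: [3.141, 0.001, -2.276]
force: [-4.0, 5.7, 9.7]
grip_width: 0.0177
finger_force: 33.6
clock: 13.7
position: [0.5605, 0.1437, 0.1392]
tool_rot: [3.141, 0.001, -2.279]
force: [-3.2, 4.7, 10.1]
grip_width: 0.0177
finger_force: 33.5
[-0.1103326   0.60562704 -0.34335035  1.8070944   0.27632429  0.77488103
  1.83793925] [0.90330082 0.73171719 0.03003452]
```

View pics/m7.png

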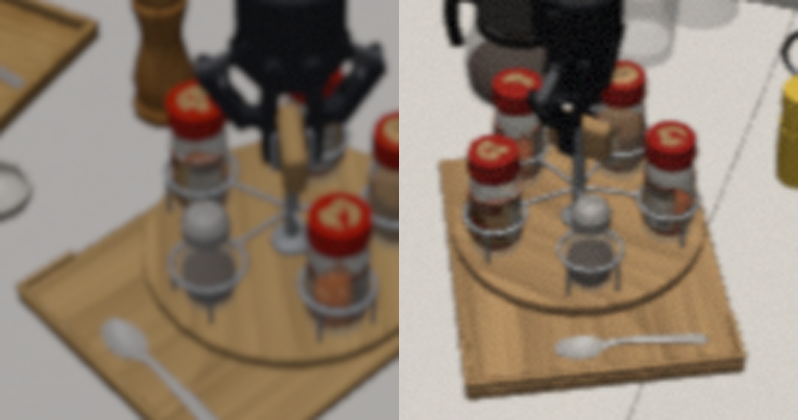

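The salt is at the front: dome centre at scene crop (206,223) and side crop (590,214), its ring at (207,266) and (590,250). All five jars are upright and the spoon is untouched. I will check the angle numerically.

```bash
python3 - <<'E'
from h import *
S=np.load("pics/scene7.npy",allow_pickle=True).item();D=np.load("pics/side7.npy",allow_pickle=True).item()
s=lambda u,v:ray(S,210+u/3,165+v/3); d=lambda u,v:ray(D,240+(u-399)/3,180+v/3)
P={}
for n,a,b in [("salt",(206,223),(590,214)),("ring",(207,266),(590,250)),("jL",(196,102),(494,149)),("jR",(340,212),(670,137)),("cL",(20,290),(469,390)),("cR",None,(743,360)),("backL",None,(440,162)),("backR",None,(699,140))]:
    if a: p,e=tri([s(*a),d(*b)])
    else: p,e=atz(d(*b),.017),0
    P[n]=p;print(n,np.round(p,4),round(e,4))
ks=["salt","ring","jL","jR"];of=[0,0,-72,72]
for c0 in (None,):
  f=lambda x:np.ravel([[x[0]+.08*np.cos(x[2]+np.radians(o))-P[k][0],x[1]+.08*np.sin(x[2]+np.radians(o))-P[k][1]] for k,o in zip(ks,of)])
  r=least_squares(f,[.559,.14,3.06]);print(r.x,np.degrees(r.x[2]),np.round(r.fun*1e3,1))
c=np.array([.5593,.1399])
for k,o in zip(ks,of):
    q=P[k][:2]-c;print(k,np.degrees(np.arctan2(q[1],q[0]))%360-o,np.hypot(*q))
q=P["cL"]-P["cR"];print(np.degrees(np.arctan2(q[1],q[0]))+90)
E
```

```text
salt [0.4803 0.1472 0.1138] 0.0011
ring [0.4786 0.1467 0.0722] 0.0002
jL [0.5399 0.2168 0.1457] 0.0001
jR [0.5299 0.0675 0.1443] 0.0017
cL [0.3952 0.2667 0.0165] 0.0018
cR [0.3789 0.0363 0.017 ] 0
backL [0.6821 0.2482 0.017 ] 0
backR [6.647e-01 4.000e-04 1.700e-02] 0
[0.55939938 0.14081255 3.07042185] 175.9222134195928 [-0.7 -0.7  1.  -0.2  0.2  1.7 -0.6 -0.8]
salt 174.72316456574512 0.07935136162727705
ring 175.20637575243538 0.08101898690229094
jL 176.13598192876037 0.07929277998897429
jR 175.9041186538177 0.07815630844572946
175.96328965062605
```

```bash
python3 -m crank '{"travel":[[0,0.02,0.02],[0,0.02,0.02],[0,0.02,0.02],[0,0.02,0.02],[0,0.02,0.02]],"turn":[[0,0,0],[0,0,0],[0,0,0],[0,0,0],[0,0,0]],"gripper":[1,1,1,1,1]}' 40; python3 -c "
from workcell import bot
print(bot.job_done())"
```

```text
clock: 14.3
position: [0.5605, 0.1437, 0.1392]
tool_rot: [3.141, 0.001, -2.279]
force: [-2.8, 3.7, 6.7]
grip_width: 0.0175
finger_force: 39.0
the job is handed in; nothing more can be done
None
```

The job is handed in after 14.3 s: the spice jar stands upright in the ring that was empty, the salt shaker is at the front to within about 1° by camera, and the gripper is holding the handle still.

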